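# Close and lock the proofing drawer

## Robot

A 6-joint arm with a two-finger parallel gripper is mounted at the origin on the work surface. World frame = base frame: x ahead of the robot, y to its left, z up, the work surface at z = 0. Lengths are in m, angles in rad, forces in N, time in s.
With the tool pointing down it reaches from about 0.325 to 0.775 m from the base axis. Payload 9.3 kg.
Tool frame: the origin (TCP) lies between the finger pads, 19 mm behind the fingertips; this is the grasp point; z points along the fingers, y is the line along which they close (so a half turn about z gives the same grasp; the last joint's range is limited). The gripper opens to 85 mm and grips with 20 to 120 N. Pads are 22 mm wide; open, the fingers measure 114 mm over their backs; the gripper's body (76 mm by 85 mm) begins 54 mm behind the grasp point. The pads swing forward as they close: fully open they stand 13 mm farther back than shut.
Start: joints at [0.986, 0.259, 0.021, 1.334, 0, 1.418], TCP at [0.23, 0.5, 0.25] pointing down, gripper open.
Joint ranges: [-3.04, 3.04], [-0.91, 1.82], [-1.04, 1.36], [-1.92, 1.95], [-1.52, 1.45], [-3.14, 3.14]. Speed limits (rad/s): [2.22, 2.22, 2.79, 3.14, 3.14, 3.14].

## Interface

Orientations are given as a unit quaternion [w, x, y, z].
In Python, from bench import sense, read_camera, hand_in gives the robot as it stands.
- The arm moves only by the tool drive_tool, never from a script. Its argument "increments" is a list of rows, each a list of 3 entries, a list of its own where there are three numbers: the shift along the world's x, y, z scaled (see below), then the turn, a rotation vector about the world's x, y, z scaled (see below), then the opening, from 0 (shut) to 1 (fully open). A call has 1 to 20 rows; each row shifts and turns the commanded pose from where the row before left it; what a row does not reach is not made up. The controller multiplies each number of a shift by 2.5 cm and each number of a turn by 4 degrees. A row lasts 1/12 s, in which the tool goes at most 41.7 mm and 7.16 degrees, less where a joint would pass 70% of its speed; a pose out of reach is approached as far as the arm can. A call with a number of a shift or a turn outside -1 to 1 is refused whole. A call with a gripper value outside its range is refused whole. The fingers move at their own pace and stop on an object; the grip force is fixed at half the most. Time passes only in rows, so rows that do not move let the fingers close. It gives the time, the measured TCP pose, the force, the opening and the grip force at its end, in the units of the state.
- sense(): the state, without advancing time (a new reading comes with each control period).
- read_camera(name): name is "side" or "top"; returns a dict with "frame" (400x640x3 uint8, red, green, blue), "depth" (400x640 float32, m along the optical axis (not along the pixel's ray), 0 where there is no reading), "mtx" (3x3 intrinsics, pixels), "k1" (the pictures are not rectified: a ray, as slopes to the right and down, at radius r is drawn at 1 + k1 r^2 times it, then the intrinsics apply), "R" (3x3) and "t" (3): a world point X has camera coordinates R X + t. Camera axes: x right, y down, z forward; pixel columns grow to the right and rows downward; lengths in m; the calibration is good to about 2 mm. A picture is of the moment at which its call begins.
- hand_in(): hands the job in; it is judged then, once.
The state is a dict: "clock": time; "qpos": joint angles; "joint_velocities": joint speeds; "joint_efforts": joint torques, N m; "position": TCP position; "tool_rot": TCP orientation; "ft_force": force on the tool from outside, world axes, zero at the start; "ft_torque": the same for the moment, N m; "finger_gap": finger opening in m; "finger_force": force on a finger pad.
Only numpy, scipy, OpenCV 4.12 (cv2) and the standard library are available. Lean on these libraries where they do the work, as an engineer would, in place of code of your own. Each camera call takes 0.05 s, during which the arm holds its last target. There are 200 camera calls.

## Task

The empty proofing box has been left with its drawer pulled out: push the drawer gently home until it clicks into its catch and stays in by itself, then turn the eight-sided lock collar on top until its curved gate has swung round in front of the drawer's pull tab and the collar stops at its locked mark. How deep the catch sits differs from box to box and cannot be seen, so feel for the click and the end stop, and do not ram or force the drawer. Leave the bowl, jar, whisk and spatula where they are.

Things in the scene. Friction and masses are not known exactly. Their poses are not given: they have to be found in the camera images.
- proofing_box: Fixed clear plastic box, 280 mm deep (x), 240 mm wide (y), 130 mm high, with a white housing over its rear 88 mm. Origin: centre of its underside; its -x side is the open front through which the drawer slides. Front edge of the top at x = -140 mm.
- tab (a point): White drawer front: a panel 220 mm wide (y), 8 mm thick (x), z = -131 to -17 mm, with a pull tab on the middle of its upper edge, 22 mm wide, 8 mm thick, z = -17 to +19 mm. Origin: middle of the tab's outer (-x) face, level with the panel's outer face, 146 mm above the counter. Axes as the box; push along +x to close. A clear bin trails behind it.
- drawer (a joint): Drawer travel in m, growing as it is pulled out; at 0 the tab's outer face is at x = -150 mm of the box. Slides with 1 to 2 N; a sprung catch hidden in the rear housing then resists with up to 15 N over 20 mm and snaps it in over the last 5 mm, to a hard stop. Seated it reads 0 to 20 mm, by how the unseen catch is set; let go before the click it springs out to 25 mm or more.
- collar_axis (a point): Point on the lock collar's upright axis, at x = -84 mm, y = 0 of the box, 30 mm above its top (160 mm above the counter): a good TCP height to grip the collar. Axes as the box. The collar is a grey octagon, 62 mm across flats, 3 to 40 mm above the box's top, round a fixed steel boss (40 mm across, 4 mm higher).
- collar (a joint): Turn of the lock collar in rad, counter-clockwise from above; unlocked at 0 to 0.3, locked at its end stop, 2.0. In the box's frame its spoke points at 0.653 rad + this value from +x; flats face 0.393 rad either side of the spoke and every 0.785 rad on. Locked, the spoke lies between two small ribs on the box's top. Turns with 0.1 N m; an unseated drawer's tab blocks the gate.
- gate (a point): Root of the collar's curved gate, at the outer end of its flat spoke, 94 mm from the axis; x points outward along the spoke. The gate is 8 mm thick, 3 to 23 mm above the box's top, and reaches 48 degrees counter-clockwise from here; the spoke's top is 8 mm above the box's top, under the fingers.
- bowl: Empty stainless mixing bowl, 170 mm across the rim, 80 mm high; origin under its centre. Leave alone.
- jar: Glass jar with a twist cap, 72 mm across, 100 mm high; origin under its centre. Leave alone.
- whisk: Beechwood dough whisk lying flat, 280 mm long along its x, wire loop (70 mm wide) at +x; origin on the counter 130 mm from the handle's end. Leave alone.
- spatula: Blue silicone spatula lying flat, 260 mm long along its x; origin on the counter near its middle. Leave alone.

How it is judged:
On the way, in this order (a step that is already met when the one before it is completed fails the run):
1. the drawer has been pushed in to its catch while the collar is still unlocked (value of joint drawer below 0.0225 m and value of joint collar below 1 rad), for 0.3 s.
2. the collar has been turned to its locked mark with the drawer still in its catch (value of joint drawer below 0.0225 m and value of joint collar above 1.85 rad), for 0.2 s.
At the end, for the whole second after the job is handed in: The drawer rests seated in its catch (joint below 22.5 mm; unseated it springs out to 25 mm or more), the collar stands within 0.15 rad of its locked stop, and both are at rest (all of step 2 and velocity of joint drawer between -0.01 and 0.01 m/s and velocity of joint collar between -0.05 and 0.05 rad/s); the robot touches nothing.
It fails at once if the drawer's front is rammed or forced (more than 34 N) (contact force between any of the fingers, the arm and drawer above 34 N).
It fails at once if the steel mixing bowl is pushed more than 30 mm from its place (distance of bowl from where it was at the start of the episode above 0.03 m).
It fails at once if the glass jar is pushed more than 30 mm from its place (distance of jar from where it was at the start of the episode above 0.03 m).
It fails at once if the dough whisk is pushed more than 30 mm from its place (distance of whisk from where it was at the start of the episode above 0.03 m).
It fails at once if the spatula is pushed more than 30 mm from its place (distance of spatula from where it was at the start of the episode above 0.03 m).
It also fails if it takes over 64 s, if anything falls off the work surface, if the arm or the gripper's body presses on something with over 40 N, if the wrist force passes 120 N, or if a joint passes its speed limit or range.

## Working session

There is one attempt and no reset: what is moved stays moved. The work goes in short steps, Python scripts to look and compute and a tool call to move; the robot and the scene stay as the last step left them, time stands still between calls to the robot, and variables do not carry over. Pictures are saved under pics/ and viewed, at most 10 in all, crops included, and the job is handed in when it is done.

Besides the shell and the picture viewer there is one more tool, called after "Request:" as name(argument=value, ...), one argument or row to a line, values as JSON. drive_tool: Moves the arm, as the interface text tells. Shifts and turns lie within -1 to 1; 1 stands for 2.5 cm of shift or 4 degrees of turn. Its arguments: {"type":"object","properties":{"increments":{"type":"array","items":{"type":"array"}}},"required":["increments"]}

```bash
mkdir -p pics; cat > h.py <<'E'
import numpy as np, cv2
from bench import sense, read_camera, hand_in
def cam(n,save=None):
    c=read_camera(n)
    if save: cv2.imwrite('pics/'+save,c['frame'][:,:,::-1])
    return c
def ray(c,u,v):
    K=np.array(c['mtx']); d=np.array([(u-K[0,2])/K[0,0],(v-K[1,2])/K[1,1]]); s=d.copy()
    for _ in range(20): s=d/(1+c['k1']*(s@s))
    R=np.array(c['R']); o=-R.T@np.array(c['t']); return o,R.T@np.array([s[0],s[1],1.])
def onz(c,u,v,z):
    o,r=ray(c,u,v); return o+r*(z-o[2])/r[2]
def dep(c,u,v):
    o,r=ray(c,u,v); return o+r*c['depth'][int(v),int(u)]
E
python3 - <<'E'
from h import *
a=cam('top','top0.png'); b=cam('side','side0.png')
np.savez('c0.npz',**{'t_'+k:v for k,v in a.items()},**{'s_'+k:v for k,v in b.items()})
for c in(a,b): print(-np.array(c['R']).T@c['t'],c['mtx'],c['k1'])
print(sense())
E
```

```text
[0.32693794 0.01535685 1.18035211] [[487.79586137   0.         321.82186494]
 [  0.         487.79586137 198.85581477]
 [  0.           0.           1.        ]] -0.04574240503656289
[ 0.00097613 -0.27499939  0.92643244] [[429.86434876   0.         318.62776565]
 [  0.         429.86434876 196.29576963]
 [  0.           0.           1.        ]] -0.06381282335098097
{'clock': 0.1, 'qpos': array([9.86351012e-01, 2.59109993e-01, 2.08517849e-02, 1.33368401e+00,
       2.68095035e-05, 1.41816747e+00]), 'joint_velocities': array([ 0.00039767, -0.00311739,  0.00162655, -0.00050596, -0.00036762,
        0.00074132]), 'joint_efforts': array([ 5.39868211e-03, -5.56692302e+01,  3.45072019e+01,  1.15520420e-02,
       -2.16539415e-04,  1.27419560e-05]), 'position': array([0.23007632, 0.49932364, 0.24944624]), 'tool_rot': array([-2.18909490e-04,  2.14234629e-01,  9.76782061e-01, -5.29647584e-04]), 'ft_force': array([ 0.22269581,  0.12439245, -0.7767981 ]), 'ft_torque': array([ 0.01700196, -0.0003171 , -0.00141748]), 'finger_force': 0.0, 'finger_gap': 0.0854930068219468}
```

View pics/top0.png

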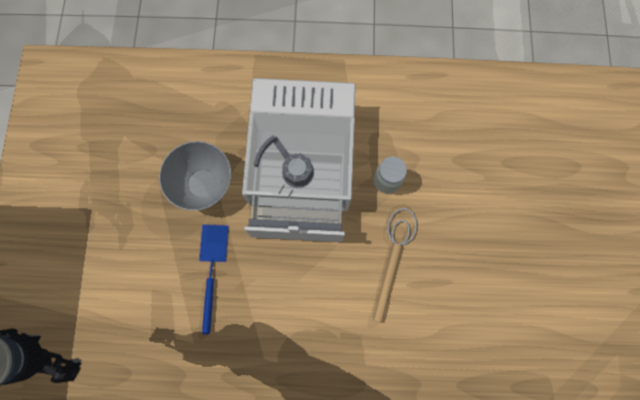

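View pics/side0.png

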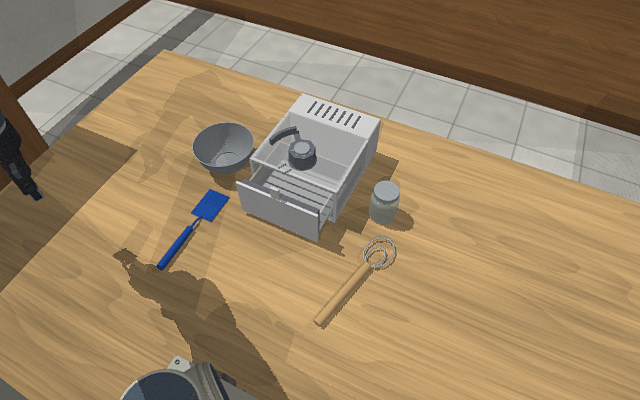

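The top view shows the box at about (300,150), the drawer front along row 230 with its tab near (293,229), and the collar at (297,168) with the gate up and to its left. In the side view the tab is near (275,195) and the collar at (301,152). I'll measure these next.

```bash
python3 - <<'E'
from h import *
d=np.load('c0.npz'); a={k[2:]:d[k] for k in d if k[0]=='t'}
f=a['frame']
cv2.imwrite('pics/crop0.png',cv2.resize(f[70:250,235:365][:,:,::-1],None,fx=3.3,fy=3.3,interpolation=cv2.INTER_CUBIC)) 
# height map of region
us,vs=np.meshgrid(np.arange(235,420),np.arange(70,250))
P=np.array([dep(a,u,v) for u,v in zip(us.ravel(),vs.ravel())])
def box(m,n):
    q=P[m]; r=cv2.minAreaRect(q[:,:2].astype(np.float32)); print(n,m.sum(),r,np.median(q[:,2]),q[:,:2].mean(0))
U=us.ravel();V=vs.ravel()
box((P[:,2]>.168)&(P[:,2]<.18)&(V<200)&(U>270)&(U<325),'boss')
box((P[:,2]>.158)&(P[:,2]<.18)&(V<200)&(U>270)&(U<325),'collar')
box((P[:,2]>.125)&(P[:,2]<.137)&(V<115)&(U<365),'housing')
box((P[:,2]>.135)&(V>212)&(U<330),'tab')
m=(P[:,2]>.12)&(P[:,2]<.135)&(V>212)&(U<365); box(m,'panel')
m=(P[:,2]>.14)&(V<200)&(U<290);box(m,'gate')
m=(P[:,2]>.08)&(U>366);box(m,'jar')
for z in np.arange(.1,.18,.005): print(round(z,3),((P[:,2]>z)&(P[:,2]<z+.005)&(U<365)).sum(),end=' ')
E
```

```text
boss 554 ((0.6252121329307556, 0.07408718764781952), (0.06183968484401703, 0.0611206591129303), 58.62153244018555) 0.17121783808238566 [0.62487826 0.07404424]
collar 683 ((0.625746488571167, 0.07388060539960861), (0.06209307909011841, 0.06224801391363144), 58.622093200683594) 0.17035859841194556 [0.62393573 0.07383997]
housing 3470 ((0.8072358965873718, 0.07234043627977371), (0.09090963006019592, 0.24313239753246307), 1.6778709888458252) 0.13161967428363663 [0.8043251  0.07301832]
tab 79 ((0.41567283868789673, 0.042225390672683716), (0.18421219289302826, 0.021191531792283058), 23.40846824645996) 0.16389826813554875 [0.45698968 0.06260292]
panel 754 ((0.503092348575592, 0.07645313441753387), (0.2167031317949295, 0.02725963667035103), 89.14989471435547) 0.12354191866368136 [0.50085447 0.07630175]
gate 368 ((0.5185259580612183, 0.06784112751483917), (0.3891376554965973, 0.08008871972560883), 26.94965362548828) 0.15490447967033505 [0.61907587 0.11640492]
jar 624 ((0.4973580241203308, -0.08397145569324493), (0.06194742023944855, 0.3896138072013855), 68.7987289428711) 0.09919883476247848 [ 0.63059505 -0.13377812]
0.1 48 0.105 32 0.11 44 0.115 366 0.12 622 0.125 5902 0.13 5205 0.135 387 0.14 40 0.145 59 0.15 137 0.155 26 0.16 47 0.165 297 0.17 334 0.175 38
```

View pics/crop0.png

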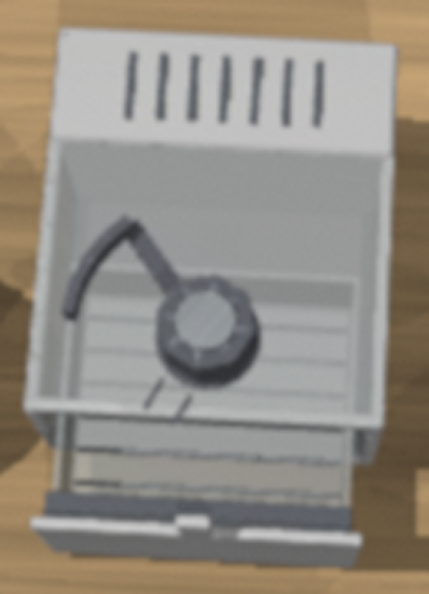

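The crop shows the housing front edge from (55,140) to (392,155), the box's front top edge from (28,410) to (378,425), the tab top near (193,521) and the spoke running from (205,330) to (130,225).

```bash
python3 - <<'E'
from h import *
d=np.load('c0.npz'); a={k[2:]:d[k] for k in d if k[0]=='t'}; s={k[2:]:d[k] for k in d if k[0]=='s'}
C=lambda x,y,z:onz(a,235+x/3.3-.35,70+y/3.3-.35,z)[:2]
def yaw(l,r): d=l-r; return np.degrees(np.arctan2(-d[0],d[1])),(l+r)/2,np.linalg.norm(d)
print('housing front',yaw(C(57,140,.13),C(392,155,.13)))
print('housing back',yaw(C(60,30,.13),C(397,45,.13)))
print('box front',yaw(C(28,412,.13),C(380,427,.13)))
print('panel',yaw(C(32,524,.129),C(361,541,.129)))
print('tab',C(193,521,.165),'boss',C(206,321,.174),'spoke root',C(130,225,.138),'gate end',C(70,315,.153),'rib',C(153,393,.13),C(184,407,.13))
# side tab
f=s['frame'][170:230,250:320]
P=np.array([[dep(s,u,v) for u in range(230,345)] for v in range(150,245)]).reshape(-1,3)
q=P[(P[:,2]>.137)&(P[:,0]<.53)]; print('side tab',len(q),q.min(0),q.max(0),q.mean(0))
q=P[(P[:,2]>.05)&(P[:,2]<.11)&(P[:,0]<.53)&(P[:,0]>.45)]; print(len(q)); A=np.c_[q[:,1],np.ones(len(q))]
k=np.linalg.lstsq(A,q[:,0],rcond=None)[0]; 
for _ in range(5):
  r=abs(A@k-q[:,0])<.006; k=np.linalg.lstsq(A[r],q[r,0],rcond=None)[0]
print('panel face x = ',k,r.sum(),np.degrees(np.arctan(-k[0])))
E
```

```text
housing front (np.float64(-0.5518913802289801), array([0.76331595, 0.06855231]), np.float64(0.23407578397055345))
housing back (np.float64(-0.571350625224913), array([0.84702073, 0.06953564]), np.float64(0.2396830711247208))
box front (np.float64(-0.3437634001646588), array([0.56817291, 0.07347294]), np.float64(0.23615179677989515))
panel (np.float64(-0.8342320190550087), array([0.49172644, 0.07483749]), np.float64(0.21760580802076815))
tab [0.49344262 0.07526045] boss [0.62383911 0.07276127] spoke root [0.70079941 0.13002118] gate end [0.63078853 0.164549  ] rib [0.58514252 0.10846976] [0.57626289 0.08715811]
side tab 132 [ 0.00097613 -0.27499939  0.13719408] [0.49773503 0.08559118 0.92643244] [ 0.35035077 -0.02671396  0.37655466]
1137
panel face x =  [0.0144624  0.48911851] 1083 -0.8285767304269032
```

Request:
drive_tool(
  increments=[
    [[0.4,-0.85,0],[0,0,0.3],0],
    [[0.4,-0.85,0],[0,0,0.3],0],
    [[0.4,-0.85,0],[0,0,0.3],0],
    [[0.4,-0.85,0],[0,0,0.3],0],
    [[0.4,-0.85,0],[0,0,0.3],0],
    [[0.4,-0.85,0],[0,0,0.3],0],
    [[0.4,-0.85,0],[0,0,0.3],0],
    [[0.4,-0.85,0],[0,0,0.3],0],
    [[0.4,-0.85,0],[0,0,0.3],0],
    [[0.4,-0.85,0],[0,0,0.3],0],
    [[0.4,-0.85,0],[0,0,0.3],0],
    [[0.4,-0.85,0],[0,0,0.3],0],
    [[0.4,-0.85,0],[0,0,0.3],0],
    [[0.4,-0.85,0],[0,0,0.3],0],
    [[0.4,-0.85,0],[0,0,0.3],0],
    [[0.4,-0.85,0],[0,0,0.3],0],
    [[0.4,-0.85,0],[0,0,0.3],0],
    [[0.4,-0.85,0],[0,0,0.3],0],
    [[0.4,-0.85,0],[0,0,0.3],0],
    [[0.4,-0.85,0],[0,0,0.3],0],
  ],
)

```text
clock: 1.77
position: [0.4303, 0.0734, 0.2498]
tool_rot: [-0.0, 0.006, 1.0, 0.0]
ft_force: [-0.8, -0.5, 0.1]
finger_gap: 0.0
finger_force: 0.0
```

Request:
drive_tool(
  increments=[
    [[0,0,-0.6],[0,0,0],0],
    [[0,0,-0.8],[0,0,0],0],
    [[0,0,-0.8],[0,0,0],0],
    [[0,0,-0.8],[0,0,0],0],
    [[0,0.05,-0.8],[0,0,0],0],
    [[0,0,-0.6],[0,0,0],0],
    [[0.3,0,0],[0,0,0],0],
    [[0.3,0,0],[0,0,0],0],
    [[0.3,0,0],[0,0,0],0],
    [[0.2,0,0],[0,0,0],0],
    [[0.1,0,0],[0,0,0],0],
    [[0.1,0,0],[0,0,0],0],
    [[0,0,0],[0,0,0],0],
  ],
)

```text
clock: 2.85
position: [0.4633, 0.0758, 0.1403]
tool_rot: [0.0, 0.006, 1.0, 0.0]
ft_force: [-0.1, -0.1, -0.5]
finger_gap: 0.0002
finger_force: 0.0
```

Request:
drive_tool(
  increments=[
    [[0.1,0,0],[0,0,0],0],
    [[0.1,0,0],[0,0,0],0],
    [[0.1,0,0],[0,0,0],0],
    [[0.1,0,0],[0,0,0],0],
    [[0.1,0,0],[0,0,0],0],
    [[0.08,0,0],[0,0,0],0],
    [[0.08,0,0],[0,0,0],0],
    [[0.08,0,0],[0,0,0],0],
    [[0.08,0,0],[0,0,0],0],
    [[0.08,0,0],[0,0,0],0],
  ],
)

```text
clock: 3.68
position: [0.4852, 0.0757, 0.1399]
tool_rot: [-0.0, 0.006, 1.0, -0.0]
ft_force: [-1.1, -0.4, 0.6]
finger_gap: -0.0003
finger_force: 0.0
```

Request:
drive_tool(
  increments=[
    [[0.08,0,0],[0,0,0],0],
    [[0.08,0,0],[0,0,0],0],
    [[0.08,0,0],[0,0,0],0],
    [[0.08,0,0],[0,0,0],0],
    [[0.08,0,0],[0,0,0],0],
    [[0.08,0,0],[0,0,0],0],
    [[0.08,0,0],[0,0,0],0],
    [[0.08,0,0],[0,0,0],0],
  ],
)

```text
clock: 4.35
position: [0.5014, 0.0758, 0.14]
tool_rot: [-0.0, 0.006, 1.0, -0.0]
ft_force: [-1.7, -0.4, -0.4]
finger_gap: 0.0001
finger_force: 0.0
```

Request:
drive_tool(
  increments=[
    [[0.06,0,0],[0,0,0],0],
    [[0.06,0,0],[0,0,0],0],
    [[0.06,0,0],[0,0,0],0],
    [[0.06,0,0],[0,0,0],0],
  ],
)

```text
clock: 4.68
position: [0.5073, 0.0757, 0.14]
tool_rot: [-0.0, 0.006, 1.0, -0.0]
ft_force: [-1.4, -1.2, -0.4]
finger_gap: 0.0003
finger_force: 0.0
```

Request:
drive_tool(
  increments=[
    [[0.06,0,0],[0,0,0],0],
    [[0.06,0,0],[0,0,0],0],
    [[0.06,0,0],[0,0,0],0],
    [[0.06,0,0],[0,0,0],0],
  ],
)

```text
clock: 5.02
position: [0.5133, 0.0758, 0.14]
tool_rot: [0.0, 0.006, 1.0, -0.0]
ft_force: [-0.6, -0.3, 0.4]
finger_gap: 0.0001
finger_force: 0.0
```

Request:
drive_tool(
  increments=[
    [[0.05,0,0],[0,0,0],0],
    [[0.05,0,0],[0,0,0],0],
    [[0.05,0,0],[0,0,0],0],
  ],
)

```text
clock: 5.27
position: [0.5171, 0.0758, 0.14]
tool_rot: [0.0, 0.006, 1.0, -0.0]
ft_force: [-0.3, -0.2, -0.9]
finger_gap: 0.0
finger_force: 0.0
```

Request:
drive_tool(
  increments=[
    [[0.05,0,0],[0,0,0],0],
    [[0.05,0,0],[0,0,0],0],
    [[0.05,0,0],[0,0,0],0],
  ],
)

```text
clock: 5.52
position: [0.5208, 0.0758, 0.14]
tool_rot: [0.0, 0.006, 1.0, -0.0]
ft_force: [-0.4, -0.7, -0.3]
finger_gap: 0.0001
finger_force: 0.0
```

```bash
python3 - <<'E'
from h import *
a=cam('top'); f=a['frame'][150:250,240:360]
cv2.imwrite('pics/p1.png',cv2.resize(f[:,:,::-1],None,fx=4,fy=4,interpolation=cv2.INTER_CUBIC)); print(sense()['position'],sense()['ft_force'])
E
```

```text
[0.5210422  0.07576154 0.13997809] [-0.28861641  0.16445623 -0.099432  ]
```

View pics/p1.png

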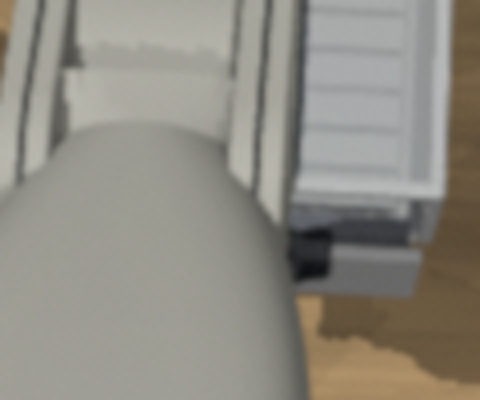

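The arm hides the tab, but the right end of the panel, near crop (420,250), has moved towards the box's front edge at row 190. So I am pushing the drawer. I'll carry on slowly.

Request:
drive_tool(
  increments=[
    [[0.05,0,0],[0,0,0],0],
    [[0.05,0,0],[0,0,0],0],
  ],
)

```text
clock: 5.73
position: [0.5227, 0.0758, 0.1399]
tool_rot: [-0.001, 0.006, 1.0, -0.0]
ft_force: [-5.8, -1.1, 1.5]
finger_gap: -0.0002
finger_force: 0.0
```

Request:
drive_tool(
  increments=[
    [[0.05,0,0],[0,0,0],0],
    [[0.05,0,0],[0,0,0],0],
  ],
)

```text
clock: 5.9
position: [0.5249, 0.0758, 0.1399]
tool_rot: [-0.001, 0.006, 1.0, -0.0]
ft_force: [-6.4, -0.5, 3.2]
finger_gap: 0.0003
finger_force: 0.0
```

Request:
drive_tool(
  increments=[
    [[0.05,0,0],[0,0,0],0],
    [[0.05,0,0],[0,0,0],0],
  ],
)

```text
clock: 6.07
position: [0.5272, 0.0757, 0.1399]
tool_rot: [-0.001, 0.006, 1.0, -0.0]
ft_force: [-7.2, -1.1, 3.5]
finger_gap: -0.0
finger_force: 0.0
```

Request:
drive_tool(
  increments=[
    [[0.05,0,0],[0,0,0],0],
    [[0.05,0,0],[0,0,0],0],
    [[0.05,0,0],[0,0,0],0],
  ],
)

```text
clock: 6.32
position: [0.5307, 0.0757, 0.1399]
tool_rot: [-0.001, 0.006, 1.0, -0.0]
ft_force: [-8.9, -1.2, 3.7]
finger_gap: -0.0
finger_force: 0.0
```

Request:
drive_tool(
  increments=[
    [[0.05,0,0],[0,0,0],0],
    [[0.05,0,0],[0,0,0],0],
  ],
)

```text
clock: 6.48
position: [0.533, 0.0757, 0.1398]
tool_rot: [-0.001, 0.006, 1.0, -0.0]
ft_force: [-9.1, -2.3, 5.8]
finger_gap: 0.0002
finger_force: 0.0
```

Request:
drive_tool(
  increments=[
    [[0.05,0,0],[0,0,0],0],
    [[0.05,0,0],[0,0,0],0],
  ],
)

```text
clock: 6.65
position: [0.5353, 0.0756, 0.1398]
tool_rot: [-0.002, 0.006, 1.0, -0.0]
ft_force: [-11.4, -1.5, 5.3]
finger_gap: 0.0002
finger_force: 0.0
```

Request:
drive_tool(
  increments=[
    [[0.05,0,0],[0,0,0],0],
    [[0.05,0,0],[0,0,0],0],
  ],
)

```text
clock: 6.82
position: [0.5376, 0.0756, 0.1398]
tool_rot: [-0.002, 0.006, 1.0, -0.0]
ft_force: [-12.8, -1.7, 5.6]
finger_gap: -0.0005
finger_force: 0.0
```

Request:
drive_tool(
  increments=[
    [[0.05,0,0],[0,0,0],0],
    [[0.05,0,0],[0,0,0],0],
  ],
)

```text
clock: 6.98
position: [0.5399, 0.0757, 0.1397]
tool_rot: [-0.002, 0.006, 1.0, -0.0]
ft_force: [-10.9, -0.0, 4.3]
finger_gap: 0.0
finger_force: 0.0
```

Request:
drive_tool(
  increments=[
    [[0.04,0,0],[0,0,0],0],
  ],
)

```text
clock: 7.07
position: [0.5416, 0.0758, 0.1397]
tool_rot: [-0.001, 0.006, 1.0, -0.0]
ft_force: [-1.4, -0.3, -1.0]
finger_gap: -0.0003
finger_force: 0.0
```

Request:
drive_tool(
  increments=[
    [[0.04,0,0],[0,0,0],0],
  ],
)

```text
clock: 7.15
position: [0.5439, 0.0758, 0.14]
tool_rot: [0.0, 0.006, 1.0, 0.0]
ft_force: [1.0, -0.0, 0.3]
finger_gap: 0.0003
finger_force: 0.0
```

The force dropped, so that looks like the click. I'll feel for the hard stop in small steps.

Request:
drive_tool(
  increments=[
    [[0.02,0,0],[0,0,0],0],
    [[0,0,0],[0,0,0],0],
  ],
)

```text
clock: 7.32
position: [0.545, 0.0758, 0.14]
tool_rot: [0.0, 0.006, 1.0, 0.0]
ft_force: [-0.6, -0.4, 0.3]
finger_gap: -0.0002
finger_force: 0.0
```

Request:
drive_tool(
  increments=[
    [[0.02,0,0],[0,0,0],0],
    [[0,0,0],[0,0,0],0],
  ],
)

```text
clock: 7.48
position: [0.5452, 0.0758, 0.14]
tool_rot: [0.0, 0.006, 1.0, 0.0]
ft_force: [0.2, -0.9, -0.3]
finger_gap: 0.0004
finger_force: 0.0
```

Request:
drive_tool(
  increments=[
    [[0.02,0,0],[0,0,0],0],
    [[0,0,0],[0,0,0],0],
  ],
)

```text
clock: 7.65
position: [0.5456, 0.0758, 0.14]
tool_rot: [0.0, 0.006, 1.0, 0.0]
ft_force: [0.4, 0.1, -0.2]
finger_gap: -0.0001
finger_force: 0.0
```

Request:
drive_tool(
  increments=[
    [[-0.3,0,0],[0,0,0],0],
    [[-0.6,0,0],[0,0,0],0],
    [[-0.8,0,0],[0,0,0],0],
    [[-0.5,0,0.3],[0,0,0],0],
    [[0,0,0.8],[0,0,0],0],
    [[0,0,0.8],[0,0,0],0],
    [[0,0,0.8],[0,0,0],0],
    [[0,0,0.8],[0,0,0],0],
    [[0,0,0.5],[0,0,0],0],
  ],
)

```text
clock: 8.4
position: [0.4902, 0.0758, 0.2421]
tool_rot: [0.001, 0.006, 1.0, -0.0]
ft_force: [0.3, -0.2, 0.2]
finger_gap: 0.0002
finger_force: 0.0
```

```bash
python3 - <<'E'
from h import *
s=cam('side'); f=s['frame'][80:260,180:420]
cv2.imwrite('pics/p2.png',cv2.resize(f[:,:,::-1],None,fx=3,fy=3,interpolation=cv2.INTER_CUBIC)); print(sense()['position'],sense()['ft_force'])
P=np.array([[dep(s,u,v) for u in range(180,420)] for v in range(120,260)]).reshape(-1,3)
q=P[(P[:,2]>.03)&(P[:,2]<.11)&(P[:,0]<.57)&(P[:,0]>.45)&(abs(P[:,1]-.075)<.09)]
h,e=np.histogram(q[:,0],bins=np.arange(.45,.575,.005)); print(list(zip(e.round(3),h)))
E
```

```text
[0.49081497 0.07579248 0.24365763] [0.93779564 0.04476036 2.47172914]
[(np.float64(0.45), np.int64(0)), (np.float64(0.455), np.int64(0)), (np.float64(0.46), np.int64(0)), (np.float64(0.465), np.int64(0)), (np.float64(0.47), np.int64(0)), (np.float64(0.475), np.int64(0)), (np.float64(0.48), np.int64(0)), (np.float64(0.485), np.int64(0)), (np.float64(0.49), np.int64(0)), (np.float64(0.495), np.int64(0)), (np.float64(0.5), np.int64(0)), (np.float64(0.505), np.int64(0)), (np.float64(0.51), np.int64(0)), (np.float64(0.515), np.int64(0)), (np.float64(0.52), np.int64(0)), (np.float64(0.525), np.int64(0)), (np.float64(0.53), np.int64(0)), (np.float64(0.535), np.int64(0)), (np.float64(0.54), np.int64(0)), (np.float64(0.545), np.int64(0)), (np.float64(0.55), np.int64(0)), (np.float64(0.555), np.int64(804)), (np.float64(0.56), np.int64(372)), (np.float64(0.565), np.int64(0))]
```

View pics/p2.png

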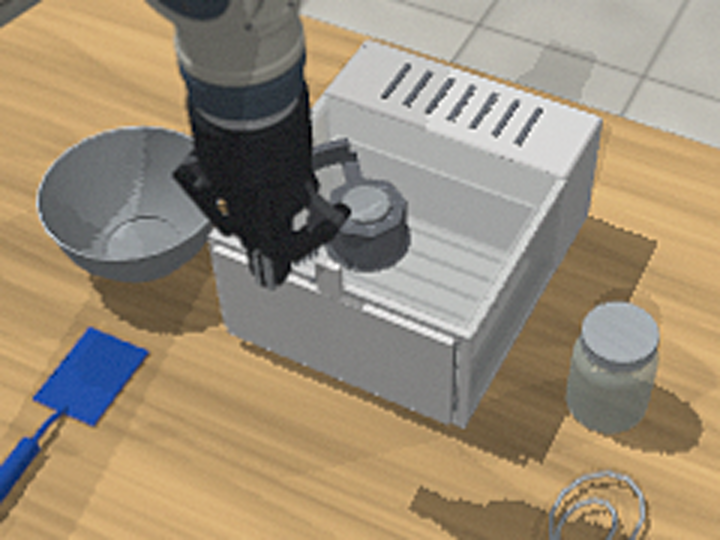

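The drawer front is flush with the box, with its face at x≈0.559, so it has stayed seated on its own. The collar, at crop (368,215), has not moved. Next I'll go over it with the gripper open, the closing line at about 104°.

Request:
drive_tool(
  increments=[
    [[0.4,0,0],[0,0,0.3],1],
    [[0.6,0,0],[0,0,0.5],1],
    [[0.7,0,0],[0,0,0.5],1],
    [[0.7,0,0],[0,0,0.5],1],
    [[0.7,-0.1,0],[0,0,0.5],1],
    [[0.7,0,0],[0,0,0.5],1],
    [[0.7,0,0],[0,0,0.5],1],
    [[0.6,0,0],[0,0,0.45],1],
    [[0.26,0,0],[0,0,0],1],
    [[0,0,-0.3],[0,0,0],1],
    [[0,0,-0.3],[0,0,0],1],
  ],
)

```text
clock: 9.37
position: [0.6242, 0.0733, 0.2234]
tool_rot: [-0.001, -0.124, 0.992, 0.0]
ft_force: [-0.4, 0.0, 0.9]
finger_gap: 0.0857
finger_force: 0.0
```

```bash
python3 - <<'E'
from h import *
a=sense();s=cam('side'); f=s['frame'][80:230,200:400]
cv2.imwrite('pics/p3.png',cv2.resize(f[:,:,::-1],None,fx=4,fy=4,interpolation=cv2.INTER_CUBIC)); print(a['position'],a['tool_rot'],a['finger_gap'],a['qpos'])
E
```

```text
[0.62417872 0.07328064 0.22338677] [-6.22303298e-04 -1.23813466e-01  9.92305312e-01  8.05777590e-05] 0.08566946987263266 [-1.65429084e-02  4.02734873e-01  1.67516150e-01  1.33683251e+00
 -1.49444974e-05 -2.64806963e-01]
```

View pics/p3.png

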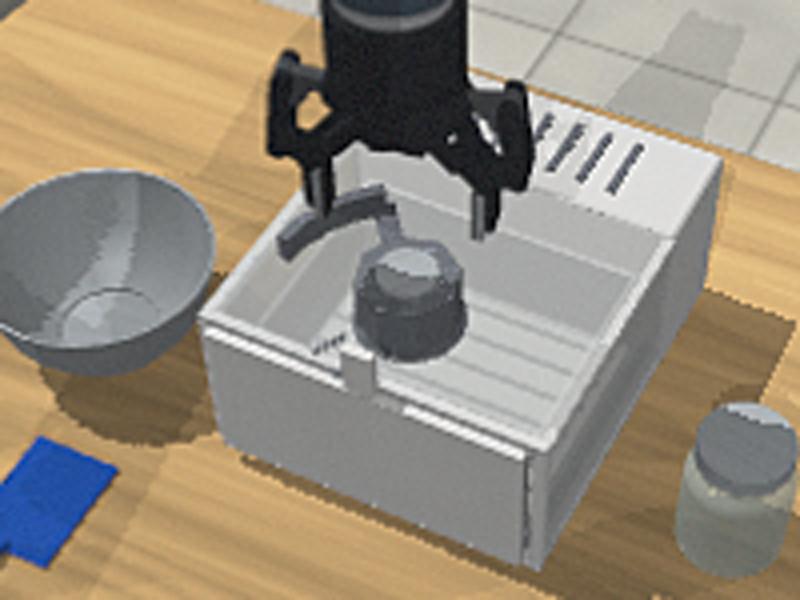

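The fingers are open either side of the collar (tips near crop (320,205) and (485,235), collar at (410,300)), with the spoke clear of them. I'll go down and grip.

Request:
drive_tool(
  increments=[
    [[0,0,-0.5],[0,0,0],1],
    [[0,0,-0.5],[0,0,0],1],
    [[0,0,-0.5],[0,0,0],1],
    [[0,0,-0.5],[0,0,0],1],
    [[0,0,-0.3],[0,0,0],1],
    [[0,0,-0.2],[0,0,0],1],
    [[0,0,0],[0,0,0],1],
    [[0,0,0],[0,0,0],0],
    [[0,0,0],[0,0,0],0],
    [[0,0,0],[0,0,0],0],
    [[0,0,0],[0,0,0],0],
    [[0,0,0],[0,0,0],0],
    [[0,0,0],[0,0,0],0],
  ],
)

```text
clock: 10.5
position: [0.6248, 0.0726, 0.1639]
tool_rot: [0.001, -0.124, 0.992, -0.001]
ft_force: [-1.5, -4.0, 6.8]
finger_gap: 0.0609
finger_force: 66.7
```

Request:
drive_tool(
  increments=[
    [[0,0,0.05],[0,0,0.5],0],
    [[0,0,0.05],[0,0,0.7],0],
    [[0,0,0],[0,0,0.8],0],
    [[0,0,0],[0,0,0.8],0],
    [[0,0,0],[0,0,0.8],0],
    [[0,0,0],[0,0,0.8],0],
    [[0,0,0],[0,0,0.8],0],
    [[0,0,0],[0,0,0.8],0],
    [[0,0,0],[0,0,0.8],0],
    [[0,0,0],[0,0,0.8],0],
  ],
)

```text
clock: 11.33
position: [0.6252, 0.0718, 0.1641]
tool_rot: [-0.0, -0.381, 0.925, -0.001]
ft_force: [6.6, -7.1, -11.4]
finger_gap: 0.0606
finger_force: 70.4
```

Request:
drive_tool(
  increments=[
    [[0,0,0],[0,0,0.8],0],
    [[0,0,0],[0,0,0.8],0],
    [[0,0,0],[0,0,0.8],0],
    [[0,0,0],[0,0,0.8],0],
    [[0,0,0],[0,0,0.8],0],
    [[0,0,0],[0,0,0.8],0],
    [[0,0,0],[0,0,0.8],0],
    [[0,0,0],[0,0,0.8],0],
    [[0,0,0],[0,0,0.8],0],
    [[0,0,0],[0,0,0.8],0],
  ],
)

```text
clock: 12.17
position: [0.6261, 0.0713, 0.1641]
tool_rot: [-0.0, -0.621, 0.784, -0.002]
ft_force: [10.3, -10.2, -13.8]
finger_gap: 0.0604
finger_force: 70.2
```

```bash
python3 - <<'E'
from h import *
a=sense();s=cam('side'); f=s['frame'][80:230,200:400]
cv2.imwrite('pics/p4.png',cv2.resize(f[:,:,::-1],None,fx=4,fy=4,interpolation=cv2.INTER_CUBIC)); print(a['position'],a['tool_rot'],a['finger_gap'],a['qpos'],a['ft_torque'],a['ft_force'])
E
```

```text
[0.62610518 0.0713361  0.16407072] [-2.34717836e-04 -6.20510532e-01  7.84196035e-01 -1.78966611e-03] 0.06037175032442212 [-0.018257    0.42731018  0.05434667  1.19592367 -0.00306385 -1.35704963] [-1.80289803 -2.15799263 -0.12600033] [ 10.2598371  -10.22164617 -13.75012539]
```

View pics/p4.png

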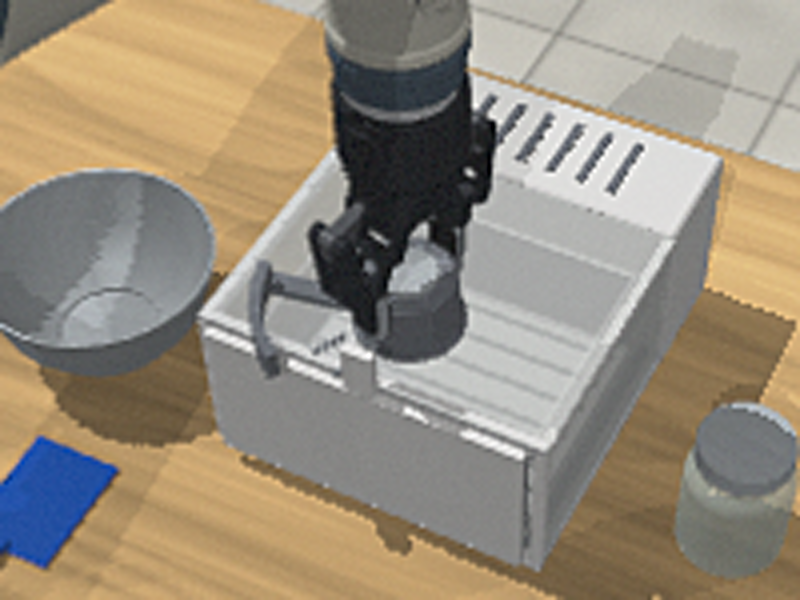

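The collar is turning: the spoke now points left, to crop (270,285), and the gate is nearing the tab at (360,370). I'll ease the side load and carry on.

Request:
drive_tool(
  increments=[
    [[0.03,-0.03,-0.05],[0,0,0.8],0],
    [[0.03,-0.03,-0.05],[0,0,0.8],0],
    [[0,0,0],[0,0,0.8],0],
    [[0,0,0],[0,0,0.8],0],
    [[0,0,0],[0,0,0.8],0],
    [[0,0,0],[0,0,0.8],0],
    [[0,0,0],[0,0,0.8],0],
    [[0,0,0],[0,0,0.8],0],
    [[0,0,0],[0,0,0.8],0],
    [[0,0,0],[0,0,0.8],0],
    [[0,0,0],[0,0,0.8],0],
    [[0,0,0],[0,0,0.8],0],
  ],
)

```text
clock: 13.22
position: [0.6274, 0.0713, 0.1639]
tool_rot: [-0.001, 0.844, -0.536, 0.002]
ft_force: [4.0, -2.2, 4.3]
finger_gap: 0.0605
finger_force: 72.3
```

Request:
drive_tool(
  increments=[
    [[0,0,0],[0,0,0.5],0],
    [[0,0,0],[0,0,0.4],0],
    [[0,0,0],[0,0,0.4],0],
    [[0,0,0],[0,0,0.3],0],
  ],
)

```text
clock: 13.55
position: [0.6275, 0.0714, 0.1639]
tool_rot: [-0.001, 0.873, -0.489, 0.002]
ft_force: [4.9, -1.6, 3.6]
finger_gap: 0.0609
finger_force: 72.2
```

```bash
python3 - <<'E'
from h import *
a=sense();q=a['tool_rot'];print(a['position'],(2*np.degrees(np.arctan2(q[2],q[1]))-90-104.2)%360,a['qpos'][5],a['ft_torque'],a['ft_force'],a['joint_efforts'][5])
E
```

```text
[0.62752502 0.07138644 0.16392038] 107.31310266221033 -2.140101644801458 [-0.40886313 -0.68086221 -0.11409052] [ 4.88276327 -1.63071097  3.57362812] 0.19357611425220966
```

Request:
drive_tool(
  increments=[
    [[0,0,0],[0,0,0.4],0],
    [[0,0,0],[0,0,0.4],0],
    [[0,0,0],[0,0,0.4],0],
    [[0,0,0],[0,0,0.3],0],
    [[0,0,0],[0,0,0.3],0],
    [[0,0,0],[0,0,0.2],0],
    [[0,0,0],[0,0,0],0],
  ],
)

```text
clock: 14.13
position: [0.6277, 0.0715, 0.1639]
tool_rot: [-0.001, 0.904, -0.428, 0.002]
ft_force: [6.5, -0.1, 3.2]
finger_gap: 0.0605
finger_force: 72.3
```

```bash
cat > st.py <<'E'
from h import *
a=sense();q=a['tool_rot'];print(a['position'],(2*np.degrees(np.arctan2(q[2],q[1]))-90-104.2)%360,a['qpos'][5],a['ft_torque'],a['ft_force'],a['joint_efforts'][5])
E
python3 st.py
```

```text
[0.62774583 0.07151452 0.16390448] 115.1719757846783 -2.2772948666217787 [-0.09350078 -0.87021426 -1.43317565] [ 6.54572236 -0.0549119   3.23881967] -1.8021448329091072
```

The torque rose to 1.4 N m after 115° of turn, which is the end stop. I'll relax, release and rise.

Request:
drive_tool(
  increments=[
    [[0,0,0],[0,0,-0.2],0],
    [[0,0,0],[0,0,0],1],
    [[0,0,0],[0,0,0],1],
    [[0,0,0],[0,0,0],1],
    [[0,0,0],[0,0,0],1],
    [[0,0,0],[0,0,0],1],
    [[0,0,0],[0,0,0],1],
    [[0,0,0.3],[0,0,0],1],
    [[0,0,0.5],[0,0,0],1],
    [[0,0,0.7],[0,0,0],1],
    [[0,0,0.8],[0,0,0],1],
    [[0,0,0.8],[0,0,0],1],
    [[0,0,0.8],[0,0,0],1],
    [[0,0,0.4],[0,0,0],1],
    [[0,0,0],[0,0,0],1],
    [[0,0,0],[0,0,0],1],
  ],
)

```text
clock: 15.47
position: [0.626, 0.0718, 0.2699]
tool_rot: [-0.0, 0.901, -0.433, 0.0]
ft_force: [1.0, 0.8, -1.0]
finger_gap: 0.0853
finger_force: 0.0
```

```bash
python3 - <<'E'
from h import *
a=sense();s=cam('side'); f=s['frame'][80:230,200:400]
cv2.imwrite('pics/p5.png',cv2.resize(f[:,:,::-1],None,fx=4,fy=4,interpolation=cv2.INTER_CUBIC)); print(a['position'],a['ft_force'])
E
```

```text
[0.62600077 0.07177846 0.26988974] [ 1.00588837  0.79486577 -1.03518313]
```

View pics/p5.png

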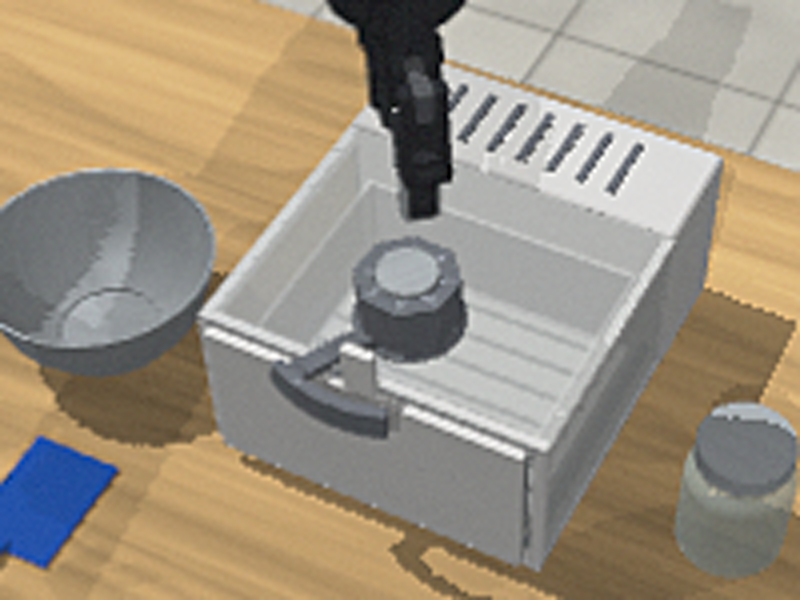

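The gate, at crop (275–390, 370–435), lies in front of the tab at (360,365). The spoke covers the ribs, the drawer is flush and the gripper is clear, so I'm handing in.

```bash
python3 -c "
from bench import hand_in
print(hand_in())"
```

```text
the job is handed in; nothing more can be done
None
```

The job is handed in: the drawer clicked into its catch and stayed in, and the collar is at its end stop with the gate in front of the tab; the bowl, jar, whisk and spatula were not touched.

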